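# Roll the plaster cylinder onto the centre line of the setting-out board

## Task

The thicker of the two plaster cylinders lying on the setting-out board has to be set up for a mould: push on its top with the fingertips to roll it (do not drag, grip or lift it) until it lies at rest centred over the black ruled line and parallel to it, not hanging past the line's ends. It is fine to do this in several strokes. Leave the thin cylinder, the plaster stopper and the wooden rib where they are, and finish with the gripper clear of everything.

Things in the scene. Friction and masses are not known exactly. Their poses are not given: they have to be found in the camera images.
- thick_cylinder: the thicker plaster cylinder, 56 mm in diameter and 150 mm long, about 0.4 kg, lying on the board on one side of the line, already parallel to it within 0.05 rad; origin at its middle on its axis (28 mm above the board's top when lying), its own x axis along its length; y and z turn with it as it rolls (z points up at the start). It rolls straight across its own axis and stops soon when let go
- thin_cylinder: the thin plaster cylinder, 36 mm in diameter and 150 mm long, lying on the other side of the line; to be left alone. Origin at its middle on its axis, x along its length
- setting_board: the setting-out board: plywood with wooden end lippings, 244 mm (its x) by 340 mm (its y), 18 mm thick, fixed on the table; origin at the centre of its underside. The black ruled line runs along its x axis through the middle of its top, 210 mm long, 2.5 mm wide, with a short cross tick at each end
- line_mid (a point): the middle of the ruled line, on the board's top face 18 mm above the table; x along the line, y across it, z up
- plug: a loose plaster stopper (tapered plug), 50 mm wide and 33 mm high, standing on the table beyond the board's far edge; origin at the centre of its underside; to be left alone
- rib: a loose wooden rib (flat half-round scraper), 51 x 98 x 8 mm, lying on the table to the left of the board, near the cups; origin at the centre of its underside; to be left alone

How it is judged:
By the outcome, as a careful person would: the job done as asked, in the order asked, and still so for the second after the job is handed in, with the robot touching nothing.
It also fails if it takes over 51 s, if anything falls off the work surface, if the arm or the gripper's body presses on something with over 40 N, if the wrist force passes 120 N, or if a joint passes its speed limit or range.

## Robot

A 7-joint arm with a two-finger parallel gripper is mounted at the origin on a cart in front of the work surface, level with it; the furniture and walls round the work are solid. World frame = base frame: x ahead of the robot, y to its left, z up, the work surface at z = 0. Lengths are in m, angles in rad, forces in N, time in s.
With the tool pointing down it reaches from about 0.425 to 0.875 m from the base axis. Payload 4.7 kg.
Tool frame: the origin (TCP) lies at the very end of the fingers, on their centre line; the grasp point (between the pads) lies 19 mm behind it; z points along the fingers, y is the line along which they close (so a half turn about z gives the same grasp; the last joint's range is limited). The gripper opens to 87 mm and grips with 3 to 60 N. Pads are 19 mm wide; open, the fingers measure 117 mm over their backs; the gripper's body (75 mm by 190 mm) begins 51 mm behind the grasp point.
Start: joints at [1.118, 0.321, -0.07, 1.45, 0.023, 1.371, -0.057], TCP at [0.293, -0.58, 0.223] pointing down, gripper open.
Joint ranges: [-2.86, 2.86], [-0.3, 2.09], [-1.38, 1.24], [0.06, 2.45], [-1.56, 4.7], [0.09, 2.05], [-2.69, 2.69]. Speed limits (rad/s): [2.57, 2.57, 3.14, 3.14, 3.14, 3.14, 3.14].

## Interface

Orientations are given as a rotation vector (axis times angle).
In Python, from bench import ctrl gives the robot as it stands.
- The arm moves only by the shell command python3 -m jog 'ROWS' [FORCE]. ROWS is JSON, a list that holds one entry, the list of rows, each a list of 7 numbers: the shift along the tool's x, y, z in mm, then the turn, a rotation vector about the tool's x, y, z in degrees, then the finger opening in mm, from 0 to 87. A call has 1 to 10 rows; each row is the pose to reach, as a shift and turn from the pose commanded when the call began, along the tool's axes at that moment; what a row does not reach only later rows make up. A row lasts 1/10 s, in which the tool goes at most 50 mm and 8.59 degrees, less where a joint would pass 70% of its speed; a pose out of reach is approached as far as the arm can. A call with a gripper value outside its range is refused whole. The fingers move at their own pace and stop on an object; FORCE is the grip in N (left out, the last holds). Time passes only in rows, so rows that repeat a pose let the fingers close. It gives the time, the measured TCP pose, the force, the opening and the grip force at its end, in the units of the state.
- ctrl.get_state(): the state, without advancing time (a new reading comes with each control period).
- ctrl.get_image(name): name is "scene" or "top"; returns a dict with "image" (480x640x3 uint8, red, green, blue), "depth" (480x640 float32, m along the optical axis (not along the pixel's ray), 0 where there is no reading), "fov_y" (degrees; the focal length in pixels is half the picture's height over the tangent of half this angle, whatever the lens; pixels are square), "cx", "cy" (the principal point, pixels), "k1" (the pictures are not rectified: a ray, as slopes to the right and down, at radius r is drawn at 1 + k1 r^2 times it, then the intrinsics apply), "rvec" (rotation vector, rad) and "tvec" (3), from world to camera coordinates, as OpenCV has them. Camera axes: x right, y down, z forward; pixel columns grow to the right and rows downward; lengths in m; the calibration is good to about 2 mm. A picture is of the moment at which its call begins.
- ctrl.close_job(): hands the job in; it is judged then, once.
The state is a dict: "time": time; "joint_positions": joint angles; "qd": joint speeds; "joint_torque": joint torques, N m; "position": TCP position; "tool_rot": TCP orientation; "ft_force": force on the tool from outside, world axes, zero at the start; "torque": the same for the moment, N m; "grip_width": opening from 0.0 (shut) to 1.0 (fully open); "grip_force": force on a finger pad.
Only numpy, scipy, OpenCV 4.12 (cv2) and the standard library are available. Lean on these libraries where they do the work, as an engineer would, in place of code of your own. Each camera call takes 0.05 s, during which the arm holds its last target. There are 200 camera calls.

## Working session

There is one attempt and no reset: what is moved stays moved. The work goes in short steps, Python scripts to look and compute and a shell command to move; the robot and the scene stay as the last step left them, time stands still between calls to the robot, and variables do not carry over. Pictures are saved under pics/ and viewed, at most 10 in all, crops included, and the job is handed in when it is done.

```bash
mkdir -p pics; cat > h.py <<'E'
import numpy as np, cv2
from bench import ctrl
def cam(n):
    d=ctrl.get_image(n); h=d["image"].shape[0]; f=h/2/np.tan(np.radians(d["fov_y"])/2)
    d["f"]=f; d["R"]=cv2.Rodrigues(np.array(d["rvec"],float))[0]; d["t"]=np.array(d["tvec"],float); return d
def rays(d,uv):
    uv=np.atleast_2d(np.array(uv,float)); K=np.array([[d["f"],0,d["cx"]],[0,d["f"],d["cy"]],[0,0,1]])
    p=cv2.undistortPoints(uv[:,None],K,np.array([d["k1"],0,0,0,0.]))[:,0]
    return np.c_[p,np.ones(len(p))]
def onplane(d,uv,z):
    r=rays(d,uv)@d["R"]; c=-d["R"].T@d["t"]
    return c+r*((z-c[2])/r[:,2])[:,None]
def depthpts(d):
    v,u=np.mgrid[:480,:640]; uv=np.c_[u.ravel(),v.ravel()]
    p=rays(d,uv)*d["depth"].ravel()[:,None]
    P=(p-d["t"])@d["R"]; P[d["depth"].ravel()==0]=np.nan; return P.reshape(480,640,3)
E
python3 - <<'E'
from h import *
s=ctrl.get_state(); print(s["time"],s["position"],s["tool_rot"],s["ft_force"],s["grip_width"])
for n in("top","scene"):
    d=cam(n); cv2.imwrite(f"pics/{n}0.png",d["image"][...,::-1]); print(n,d["f"],d["k1"],-d["R"].T@d["t"])
    np.save(n+"P.npy",depthpts(d).astype("f4"))
E
```

```text
0.0 [ 0.29220277 -0.57999542  0.22147315] [-3.05464300e+00 -7.26160419e-01  8.47701624e-04] [ 0.06942633 -0.4885744   0.15909362] 0.9937543424050591
top 457.36153724262425 0.027085171077908435 [0.51605646 0.16113978 1.03910399]
scene 485.2569115350233 0.04393915347766517 [ 0.18104047 -0.49014332  0.44048549]
```

View pics/top0.png

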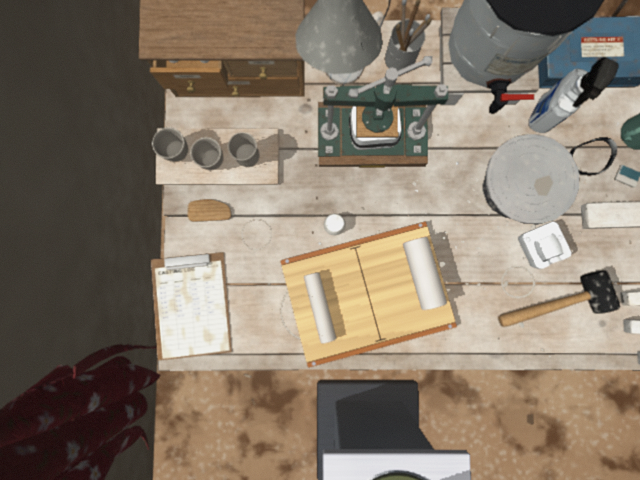

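View pics/scene0.png

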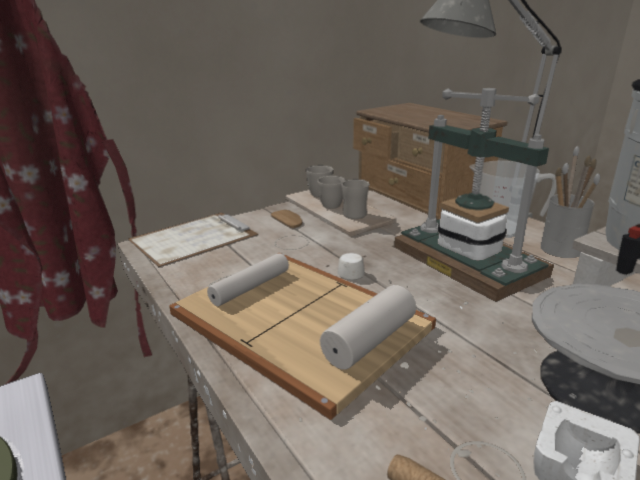

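The top view shows the thick cylinder at about (424,273). The line runs from (357,247) to (381,340), the thin cylinder is at (320,307) and the plug is at (335,224). Next I'll measure these.

```bash
cat > m.py <<'E'
from h import *
def cyl(d,P,ctr,rng=0.14):
    # points above board within region near ctr
    m=(P[...,2]>0.030)&(P[...,2]<0.085)&(np.hypot(P[...,0]-ctr[0],P[...,1]-ctr[1])<rng)
    n,l,st,ce=cv2.connectedComponentsWithStats(m.astype(np.uint8)); out=[]
    for i in range(1,n):
        if st[i,4]<300: continue
        q=P[l==i].astype(float); z=np.percentile(q[:,2],97)
        xy=q[:,:2]; 
        (c,wh,a)=cv2.minAreaRect(xy.astype('f4')*1000); b=cv2.boxPoints((c,wh,a))/1000
        e=[b[1]-b[0],b[2]-b[1]]; e=max(e,key=np.linalg.norm); 
        if e[0]<0:e=-e
        out.append((len(q),z,np.array(c)/1000,np.sort(wh),np.arctan2(e[1],e[0])))
    return out
def line(d):
    g=d["image"].astype(int).max(2); 
    return g
E
python3 - <<'E'
from m import *
d=cam("top"); P=depthpts(d)
L=onplane(d,[[357,247],[381,340]],.018); print("line rough",L)
# dark pixels on the board near the line
g=d["image"].max(2); m=np.zeros((480,640),np.uint8); cv2.line(m,(357,250),(380,337),255,9)
bg=np.median(g[m>0]); v,u=np.nonzero((m>0)&(g<bg*.6)); Q=onplane(d,np.c_[u,v],.018)[:,:2]
vx,vy,x0,y0=cv2.fitLine(Q.astype('f4'),cv2.DIST_HUBER,0,1e-4,1e-4).ravel(); print(len(Q),bg,"line ang",np.arctan2(vy,vx),x0,y0)
c=np.array(L)[:,:2].mean(0)
for o in cyl(d,P,c,.2): print(o)
print("board z",np.nanmedian(P[300:330,390:400,2]), "table", np.nanmedian(P[300:330,240:260,2]))
# board corners by depth
b=(P[...,2]>.010)&(P[...,2]<.09)&(np.hypot(P[...,0]-c[0],P[...,1]-c[1])<.24)
n,l,st,ce=cv2.connectedComponentsWithStats(b.astype(np.uint8)); i=1+np.argmax(st[1:,4]); 
print(cv2.boxPoints(cv2.minAreaRect(P[l==i][:,:2].astype('f4'))), st[i])
E
```

```text
line rough [[0.5973196  0.08240828 0.018     ]
 [0.3925533  0.03206775 0.018     ]]
12 226.0 line ang 0.26063532 0.4415857 0.046149943
(1843, np.float64(0.07503906818305017), array([ 0.53930847, -0.05902419]), array([ 54.70459366, 149.25900269]), np.float32(0.25794137))
(1156, np.float64(0.055462639237332134), array([0.46611987, 0.16632915]), array([ 35.73047638, 149.41497803]), np.float32(0.25378212))
board z 0.0173750130765615 table -0.0005819934959785968
[[ 0.3341986   0.19307065]
 [ 0.4215088  -0.13577083]
 [ 0.65695953 -0.0732567 ]
 [ 0.56964934  0.25558478]] [  281   221   176   146 16804]
```

```bash
cat > f.py <<'E'
from m import *
from scipy.optimize import least_squares
def linefit(d,a=(357,247),b=(381,340),z=.018,sgn=1):
    a=np.array(a,float);b=np.array(b,float);n=np.array([-(b-a)[1],(b-a)[0]])/np.linalg.norm(b-a)
    g=d["image"].astype('f4').mean(2); pts=[]
    s=np.arange(-5,5.01,.25)
    for t in np.linspace(.08,.92,80):
        p=a+t*(b-a)+s[:,None]*n
        w=cv2.remap(g,p[:,0].astype('f4')[None],p[:,1].astype('f4')[None],cv2.INTER_LINEAR).ravel()
        w=np.clip(np.median(w)-w-15,0,None)
        if w.sum()>0: pts.append((w[:,None]*p).sum(0)/w.sum())
    Q=onplane(d,pts,z)[:,:2]
    vx,vy,x0,y0=cv2.fitLine(Q.astype('f4'),cv2.DIST_HUBER,0,1e-4,1e-4).ravel()
    if vx<0: vx,vy=-vx,-vy
    return np.array([x0,y0],float),float(np.arctan2(vy,vx)),len(Q)
def axisfit(P,c,th,r,zc,L=.15):
    # cylinder fit on depth points: lateral offset, angle, height; then mid from ends
    P=P.reshape(-1,3).astype(float); q=P[np.isfinite(P[:,0])]
    u=np.array([np.cos(th),np.sin(th)]);w=np.array([-u[1],u[0]])
    e=q[:,:2]-c; q=q[(abs(e@u)<L/2-.004)&(abs(e@w)<r*1.3)&(q[:,2]>zc)&(q[:,2]<zc+r+.01)]
    def f(p):
        e=q[:,:2]-c; t=th+p[1]; w=np.array([-np.sin(t),np.cos(t)])
        return np.hypot(e@w-p[0],q[:,2]-zc-p[2])-r
    s=least_squares(f,[0,0,0],loss="soft_l1",f_scale=.001); p=s.x
    return c+p[0]*w, th+p[1], zc+p[2], np.abs(s.fun).mean()
E
python3 - <<'E'
from f import *
d=cam("top");P=depthpts(d); l=linefit(d); print("top line",l)
s=cam("scene");PS=depthpts(s); l2=linefit(s,(250,342),(341,286)); print("scene line",l2)
for n,PP in (("top",P),("scene",PS)):
    print(n,axisfit(PP,np.array([.5393,-.0590]),.258,.028,.046),axisfit(PP,np.array([.4661,.1663]),.254,.018,.036))
c0=np.array([.4953,.0585]); 
for o in cyl(s,PS,c0,.2): print(o)
for (x,th,_) in (l,l2):
    w=np.array([-np.sin(th),np.cos(th)]); u=np.array([w[1],-w[0]])
    e=np.array([.5393,-.0590])-x; print("dist to line",e@w, "mid", x+u*((c0-x)@u), "cyl along", (np.array([.5393,-.059])-c0)@u)
E
```

```text
top line (array([0.49336573, 0.05997261]), 0.25942426919937134, 80)
scene line (array([0.47246566, 0.05307969]), 0.2590249180793762, 80)
top (array([ 0.53956972, -0.06002213]), np.float64(0.2603816169189229), np.float64(0.04513633258604436), np.float64(0.001167445323780412)) (array([0.46607935, 0.16637955]), np.float64(0.2527786980994346), np.float64(0.035429523658317134), np.float64(0.001129469951935006))
scene (array([ 0.5397662 , -0.06076672]), np.float64(0.2634574326901501), np.float64(0.0450462915681616), np.float64(0.0005465496022936804)) (array([0.46614868, 0.16611249]), np.float64(0.244829158806497), np.float64(0.034707339075777374), np.float64(0.0007980744581838817))
(1616, np.float64(0.053213849643700274), array([0.46562561, 0.1616228 ]), array([ 35.29262543, 152.50979614]), np.float32(0.20592198))
(4048, np.float64(0.07338625707665904), array([ 0.53968457, -0.06551127]), array([ 54.90812302, 152.62860107]), np.float32(0.21200736))
dist to line -0.12677477923517544 mid [0.4948076  0.06035529] cyl along 0.012386079256107657
dist to line -0.12545955872861356 mid [0.49514395 0.05908893] cyl along 0.01243593935357278
```

```bash
cat > g.py <<'E'
import sys
from h import *
from scipy.spatial.transform import Rotation as Ro
TH=.2594; LM=np.array([.4948,.0598])
U=np.array([np.cos(TH),np.sin(TH),0]);W=np.array([-U[1],U[0],0])
def go(x,y,z,th=TH):
    "tool shift mm / turn deg to TCP (x,y,z), pointing down, tool x across the line"
    s=ctrl.get_state(); R=Ro.from_rotvec(s["tool_rot"]); 
    u=np.array([np.cos(th),np.sin(th),0]);w=np.array([-u[1],u[0],0])
    T=Ro.from_matrix(np.c_[w,u,[0,0,-1.]])
    print("t",round(s["time"],2),"pos",np.round(s["position"],4),"F",np.round(s["ft_force"],1))
    print("shift",np.round(R.inv().apply(np.array([x,y,z])-s["position"])*1000,1),"turn",np.round((R.inv()*T).as_rotvec(degrees=True),2))
E
python3 -c "
from g import *
go(.5417,-.0679,.16)"
```

```text
t 0.25 pos [ 0.2924 -0.5802  0.2221] F [-0.3 -0.3 -0.1]
shift [ 453.2 -345.2   62.3] turn [-5.000e-02 -3.000e-02 -7.811e+01]
```

```bash
python3 -m jog '[[[35,-27,4,0,0,-6,87],[70,-54,8,0,0,-12,87],[105,-81,12,0,0,-19,87],[140,-108,17,0,0,-26,87],[175,-135,22,0,0,-33,87],[210,-161,27,0,0,-40,87],[245,-188,32,0,0,-47,87],[280,-214,37,0,0,-54,87],[315,-240,42,0,0,-60,87],[350,-267,47,0,0,-66,87]]]' && python3 -c "
from g import *
go(.5417,-.0679,.12)"
```

```text
time: 1.25
position: [0.4854, -0.183, 0.1756]
tool_rot: [2.162, 2.278, -0.0]
ft_force: [0.6, -0.0, -0.2]
grip_width: 1.003
grip_force: 0.0
t 1.25 pos [ 0.4854 -0.183   0.1756] F [ 0.6 -0.  -0.2]
shift [112.1  62.2  55.5] turn [  0.02   0.04 -11.89]
```

```bash
python3 -m jog '[[[28,16,10,0,0,-3,87],[56,31,22,0,0,-6,87],[84,47,36,0,0,-9,87],[104,58,48,0,0,-11,87],[112,62,55,0,0,-12,87],[112,62,55,0,0,-12,87],[112,62,55,0,0,-12,87]]]' && python3 -c "
from g import *
go(.5417,-.0679,.074)
d=cam('scene'); cv2.imwrite('pics/s1.png',d['image'][...,::-1])"
```

```text
time: 1.95
position: [0.5412, -0.0712, 0.1207]
tool_rot: [1.92, 2.486, -0.002]
ft_force: [0.5, -0.7, 0.2]
grip_width: 1.003
grip_force: 0.0
t 1.95 pos [ 0.5412 -0.0712  0.1207] F [ 0.5 -0.7  0.2]
shift [ 3.1  1.4 46.7] turn [-0.04  0.05 -0.22]
```

View pics/s1.png

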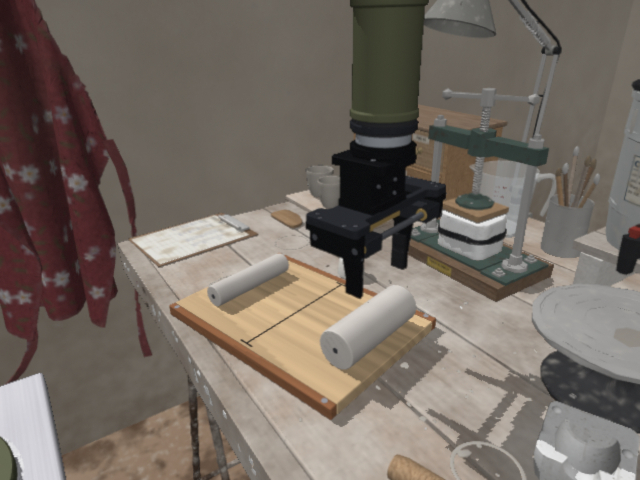

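The fingers, with tips at about (355,292) and (400,268), are spread along the axis above the thick cylinder. Now I'll descend to contact.

```bash
python3 -m jog '[[[1,1,15,0,0,0,87],[2,1,30,0,0,0,87],[2,1,40,0,0,0,87],[2,1,44,0,0,0,87],[2,1,46,0,0,0,87],[2,1,47,0,0,0,87],[2,1,48,0,0,0,87],[2,1,48,0,0,0,87]]]'
```

```text
time: 2.8
position: [0.541, -0.069, 0.0742]
tool_rot: [-1.919, -2.487, 0.006]
ft_force: [-7.9, -2.7, 14.0]
grip_width: 1.002
grip_force: 6.8
```

```bash
python3 -m jog '[[[2,0,0,0,0,0,87],[6,0,0,0,0,0,87],[11,0,0,0,0,0,87],[16,0,0,0,0,0,87],[21,0,0,0,0,0,87],[26,0,0,0,0,0,87],[30,0,0,0,0,0,87],[33,0,0,0,0,0,87],[34,0,0,0,0,0,87],[34,0,0,0,0,0,87]]]'; python3 - <<'E'
from g import *; from f import axisfit
s=cam("scene"); print(axisfit(depthpts(s),np.array([.5396,-.0602])+.016*W[:2],.26,.028,.046)); go(.54,-.06,.1)
d=cam("top"); cv2.imwrite("pics/t2.png",cv2.resize(d["image"][180:380,260:500,::-1],None,fx=3,fy=3))
E
```

```text
time: 3.8
position: [0.5321, -0.0355, 0.074]
tool_rot: [-1.918, -2.487, 0.006]
ft_force: [-8.9, -0.9, 13.0]
grip_width: 0.999
grip_force: 6.7
(array([ 0.53544541, -0.04454515]), np.float64(0.26336657760679366), np.float64(0.045281285545891954), np.float64(0.0010584419663059886))
t 3.85 pos [ 0.5322 -0.0356  0.074 ] F [-7.7 -0.7 12.9]
shift [-25.7   1.3 -25.9] turn [-0.18  0.09 -0.15]
```

View pics/t2.png

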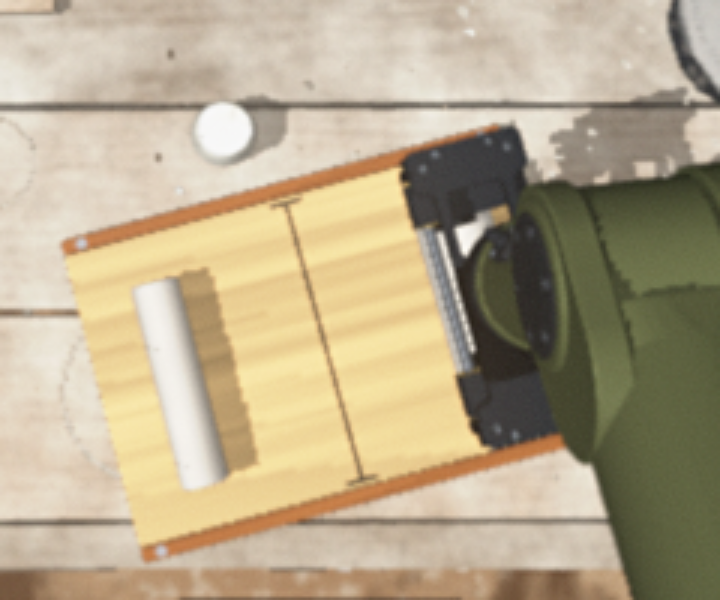

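The top crop shows the gripper over the thick cylinder. It is still right of the line (287,203)-(362,480), and the thin cylinder hasn't moved. The stroke rolled it 16.5 mm with no change in yaw, so I'll keep going.

```bash
python3 -m jog '[[[0,0,-5,0,0,0,87],[-2,0,-10,0,0,0,87],[-10,0,-10,0,0,0,87],[-18,0,-10,0,0,0,87],[-18,0,-5,0,0,0,87],[-18,0,-1,0,0,0,87],[-18,0,0,0,0,0,87],[-18,0,0,0,0,0,87]]]'
python3 -m jog '[[[2,0,0,0,0,0,87],[6,0,0,0,0,0,87],[11,0,0,0,0,0,87],[16,0,0,0,0,0,87],[21,0,0,0,0,0,87],[26,0,0,0,0,0,87],[31,0,0,0,0,0,87],[34,0,0,0,0,0,87],[36,0,0,0,0,0,87],[36,0,0,0,0,0,87]]]'
python3 - <<'E'
from g import *; from f import axisfit
s=cam("scene"); c=axisfit(depthpts(s),np.array([.5354,-.0445])+.018*W[:2],.26,.028,.046); print(c,"remain",-(c[0]-LM)@W[:2]); go(*c[0],.074)
E
```

```text
time: 4.7
position: [0.538, -0.0529, 0.0741]
tool_rot: [1.918, 2.487, -0.003]
ft_force: [-5.0, -0.7, 14.4]
grip_width: 1.0
grip_force: 7.3
time: 5.7
position: [0.5284, -0.0171, 0.074]
tool_rot: [1.918, 2.488, -0.002]
ft_force: [-6.2, -0.1, 14.2]
grip_width: 1.003
grip_force: 7.3
(array([ 0.5306608 , -0.02664289]), np.float64(0.26272407267604586), np.float64(0.04524843308330943), np.float64(0.001089798317796888)) remain 0.09274917983575796
t 5.75 pos [ 0.5285 -0.0173  0.074 ] F [-5.4 -0.3 14. ]
shift [-9.6 -0.3 -0. ] turn [-0.06  0.06 -0.13]
```

```bash
python3 -m jog '[[[0,0,-5,0,0,0,87],[-2,0,-10,0,0,0,87],[-10,0,-10,0,0,0,87],[-19,0,-10,0,0,0,87],[-19,0,-5,0,0,0,87],[-19,0,-1,0,0,0,87],[-19,0,0,0,0,0,87],[-19,0,0,0,0,0,87]]]'
python3 -m jog '[[[2,0,0,0,0,0,87],[6,0,0,0,0,0,87],[11,0,0,0,0,0,87],[16,0,0,0,0,0,87],[21,0,0,0,0,0,87],[26,0,0,0,0,0,87],[31,0,0,0,0,0,87],[34,0,0,0,0,0,87],[36,0,0,0,0,0,87],[36,0,0,0,0,0,87]]]'
python3 -m jog '[[[0,0,-5,0,0,0,87],[-2,0,-10,0,0,0,87],[-10,0,-10,0,0,0,87],[-18,0,-10,0,0,0,87],[-18,0,-5,0,0,0,87],[-18,0,-1,0,0,0,87],[-18,0,0,0,0,0,87],[-18,0,0,0,0,0,87]]]'
python3 -m jog '[[[2,0,0,0,0,0,87],[6,0,0,0,0,0,87],[11,0,0,0,0,0,87],[16,0,0,0,0,0,87],[21,0,0,0,0,0,87],[26,0,0,0,0,0,87],[31,0,0,0,0,0,87],[34,0,0,0,0,0,87],[36,0,0,0,0,0,87],[36,0,0,0,0,0,87]]]'
python3 - <<'E'
from g import *; from f import axisfit
s=cam("scene"); c=axisfit(depthpts(s),np.array([.5307,-.0266])+.036*W[:2],.26,.028,.046); print(c,"remain",-(c[0]-LM)@W[:2]); go(*c[0],.074)
E
```

```text
time: 6.55
position: [0.5336, -0.0365, 0.074]
tool_rot: [1.918, 2.487, -0.003]
ft_force: [-5.5, -2.1, 13.9]
grip_width: 1.001
grip_force: 7.0
time: 7.55
position: [0.524, -0.0008, 0.0741]
tool_rot: [1.918, 2.488, -0.003]
ft_force: [-6.5, -2.0, 15.0]
grip_width: 1.0
grip_force: 7.9
time: 8.35
position: [0.529, -0.019, 0.0739]
tool_rot: [1.918, 2.487, -0.003]
ft_force: [-5.5, -2.4, 13.1]
grip_width: 1.0
grip_force: 6.9
time: 9.35
position: [0.5194, 0.0166, 0.0741]
tool_rot: [1.918, 2.488, -0.003]
ft_force: [-6.8, -0.8, 15.8]
grip_width: 1.0
grip_force: 8.1
(array([0.52112429, 0.00948002]), np.float64(0.2624952712501317), np.float64(0.04516689369941628), np.float64(0.0010440085582839303)) remain 0.055388679384360345
t 9.4 pos [0.5195 0.0165 0.0741] F [-7.2 -1.4 15.9]
shift [-7.2 -0.2  0.1] turn [-0.08  0.07 -0.14]
```

```bash
python3 -m jog '[[[0,0,-5,0,0,0,87],[-2,0,-10,0,0,0,87],[-9,0,-10,0,0,0,87],[-17,0,-10,0,0,0,87],[-17,0,-5,0,0,0,87],[-17,0,-1,0,0,0,87],[-17,0,0,0,0,0,87],[-17,0,0,0,0,0,87]]]'
python3 -m jog '[[[2,0,0,0,0,0,87],[6,0,0,0,0,0,87],[11,0,0,0,0,0,87],[16,0,0,0,0,0,87],[21,0,0,0,0,0,87],[26,0,0,0,0,0,87],[31,0,0,0,0,0,87],[34,0,0,0,0,0,87],[36,0,0,0,0,0,87],[36,0,0,0,0,0,87]]]'
python3 -m jog '[[[0,0,-5,0,0,0,87],[-2,0,-10,0,0,0,87],[-10,0,-10,0,0,0,87],[-18,0,-10,0,0,0,87],[-18,0,-5,0,0,0,87],[-18,0,-1,0,0,0,87],[-18,0,0,0,0,0,87],[-18,0,0,0,0,0,87]]]'
python3 -m jog '[[[2,0,0,0,0,0,87],[6,0,0,0,0,0,87],[11,0,0,0,0,0,87],[16,0,0,0,0,0,87],[21,0,0,0,0,0,87],[26,0,0,0,0,0,87],[31,0,0,0,0,0,87],[34,0,0,0,0,0,87],[36,0,0,0,0,0,87],[36,0,0,0,0,0,87]]]'
python3 - <<'E'
from g import *; from f import axisfit
s=cam("scene"); c=axisfit(depthpts(s),np.array([.5211,.0095])+.036*W[:2],.26,.028,.046); print(c,"remain",-(c[0]-LM)@W[:2]); go(*c[0],.074)
E
```

```text
time: 10.2
position: [0.5242, -0.0006, 0.0739]
tool_rot: [1.918, 2.487, -0.003]
ft_force: [-4.7, -1.6, 14.7]
grip_width: 0.999
grip_force: 7.2
time: 11.2
position: [0.5146, 0.0351, 0.0741]
tool_rot: [1.918, 2.488, -0.003]
ft_force: [-7.1, -1.3, 15.4]
grip_width: 0.997
grip_force: 8.1
time: 12.0
position: [0.5196, 0.0169, 0.0739]
tool_rot: [1.918, 2.487, -0.003]
ft_force: [-4.7, -2.7, 13.9]
grip_width: 0.998
grip_force: 7.0
time: 13.0
position: [0.51, 0.0526, 0.0741]
tool_rot: [1.918, 2.488, -0.003]
ft_force: [-7.0, -1.4, 16.0]
grip_width: 0.998
grip_force: 8.3
(array([0.51149161, 0.04570288]), np.float64(0.26281296590752845), np.float64(0.04515052520158119), np.float64(0.001121170726844609)) remain 0.017906894934793968
t 13.05 pos [0.51   0.0525 0.0741] F [-6.8 -1.2 16.7]
shift [-6.9 -0.3  0.1] turn [-0.08  0.06 -0.13]
```

```bash
python3 -m jog '[[[0,0,-5,0,0,0,87],[-2,0,-10,0,0,0,87],[-8,0,-10,0,0,0,87],[-15,0,-10,0,0,0,87],[-15,0,-5,0,0,0,87],[-15,0,-1,0,0,0,87],[-15,0,0,0,0,0,87],[-15,0,0,0,0,0,87]]]'
python3 -m jog '[[[2,0,0,0,0,0,87],[6,0,0,0,0,0,87],[11,0,0,0,0,0,87],[16,0,0,0,0,0,87],[21,0,0,0,0,0,87],[26,0,0,0,0,0,87],[29,0,0,0,0,0,87],[31,0,0,0,0,0,87],[32,0,0,0,0,0,87],[32,0,0,0,0,0,87]]]'
python3 -m jog '[[[0,0,-3,0,0,0,87],[0,0,-10,0,0,0,87],[-10,0,-35,0,0,0,87],[-45,0,-60,0,0,0,87],[-85,0,-75,0,0,0,87],[-130,0,-80,0,0,0,87],[-175,0,-80,0,0,0,87],[-200,0,-80,0,0,0,87],[-210,0,-80,0,0,0,87],[-210,0,-80,0,0,0,87]]]'
cat > chk.py <<'E'
from g import *; from f import axisfit,linefit
from m import cyl
for n in("scene","top"):
    s=cam(n);P=depthpts(s); cv2.imwrite(f"pics/{n}_chk.png",cv2.resize(s["image"][180:400,160:500,::-1],None,fx=2,fy=2))
    c=axisfit(P,LM+.0125*U[:2]-.002*W[:2],.26,.028,.046); print(n,c,"remain",-(c[0]-LM)@W[:2])
    print([np.round(o[2],4) for o in cyl(s,P,LM,.2)], axisfit(P,np.array([.4661,.1663]),.254,.018,.036)[0])
go(*c[0],.074)
E
python3 chk.py
```

```text
time: 13.85
position: [0.5142, 0.0373, 0.0741]
tool_rot: [1.919, 2.487, -0.003]
ft_force: [-5.7, -1.4, 15.7]
grip_width: 0.998
grip_force: 8.0
time: 14.85
position: [0.5058, 0.0689, 0.0741]
tool_rot: [1.918, 2.488, -0.003]
ft_force: [-7.2, -1.1, 17.4]
grip_width: 0.996
grip_force: 8.4
time: 15.85
position: [0.5593, -0.135, 0.152]
tool_rot: [-1.92, -2.485, -0.0]
ft_force: [0.1, 0.6, 0.7]
grip_width: 1.002
grip_force: 0.0
scene (array([0.50726583, 0.061558  ]), np.float64(0.2611003827109383), np.float64(0.04482530100724642), np.float64(0.0006655848559032585)) remain 0.001498312031325763
[array([0.4649, 0.1636]), array([0.5059, 0.0595])] [0.46615834 0.16607528]
top (array([0.50709339, 0.06220621]), np.float64(0.2616299381810809), np.float64(0.0450913917386856), np.float64(0.0010574017363335268)) remain 0.0008275550918680534
[array([0.5066, 0.0622]), array([0.4661, 0.1663])] [0.46609674 0.16631255]
t 15.95 pos [ 0.5593 -0.1319  0.1523] F [-1.   0.1 -0.5]
shift [200.9  -0.6  78.6] turn [-0.01 -0.09  0.01]
```

View pics/top_chk.png

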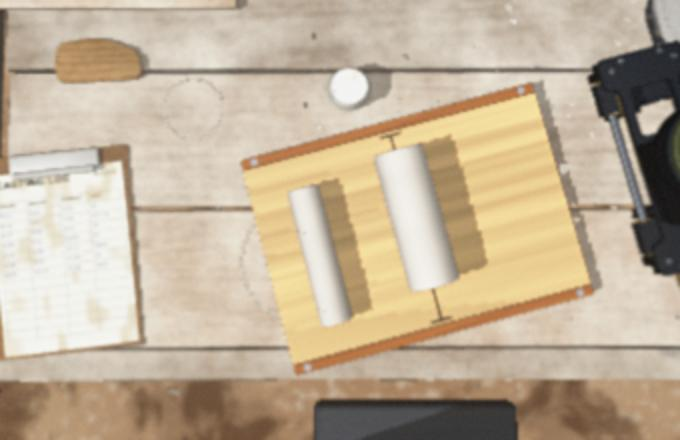

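The top crop shows the thick cylinder lying over the line, which sticks out evenly at both ends (390,135) and (440,322). The thin cylinder, plug and rib haven't moved. It is off centre by about 1 mm, which is close to the measuring error. I'll back the gripper off, confirm the cylinder is at rest, and hand in.

```bash
python3 -m jog '[[[-2,0,-10,0,0,0,87],[-5,0,-30,0,0,0,87],[-5,0,-40,0,0,0,87],[-5,0,-40,0,0,0,87],[-5,0,-40,0,0,0,87],[-5,0,-40,0,0,0,87]]]' && python3 chk.py && python3 -c "
from bench import ctrl; print(ctrl.close_job())"
```

```text
time: 16.55
position: [0.5602, -0.1386, 0.1918]
tool_rot: [-1.917, -2.488, 0.001]
ft_force: [0.3, 0.2, -0.2]
grip_width: 1.004
grip_force: 0.0
scene (array([0.50726179, 0.06157317]), np.float64(0.26260435351202027), np.float64(0.04488785570388566), np.float64(0.0006666187123741305)) remain 0.0014826064019947413
[array([0.4659, 0.1611]), array([0.5068, 0.055 ])] [0.46616403 0.16605335]
top (array([0.5070727 , 0.06228398]), np.float64(0.262384016112646), np.float64(0.045131696673566424), np.float64(0.0010793929107880045)) remain 0.000747083956363571
[array([0.5068, 0.0622]), array([0.4661, 0.1664])] [0.46608354 0.16636341]
t 16.65 pos [ 0.5602 -0.1388  0.1917] F [-0.2 -0.5 -0.3]
shift [207.9   0.  117.8] turn [-0.07 -0.04 -0.1 ]
the job is handed in; nothing more can be done
None
```

I rolled the thick cylinder onto the line in seven strokes and handed the job in at about 17 s: it lay at rest about 1 mm off centre, parallel within about 0.003 rad and inside the line's ends, with the thin cylinder, stopper and rib left where they were and the gripper clear.

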